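# Clamp the carving frame down evenly

## Task

Clamp the carved panel by tightening the four bar-handled screws of the aluminium frame clockwise, crosswise and a little at a time: first bring all four part of the way (a little under one radian each) before the frame touches the panel, then go round again until each is snug by feel and not forced. Keep the frame nearly level all the while (no corner more than about 5 mm lower than the opposite one), and leave the other tools where they lie.

Things in the scene. Friction and masses are not known exactly. Their poses are not given: they have to be found in the camera images.
- knob_red (a joint): Angle of the screw with the red bar handle, rad, 0 at the start, growing clockwise from above (tightening); stays where left. At the frame's -x +y (frame axes) corner. Screw and handle sink 5 mm per rad until this corner seats; then its sprung nut takes up, clamping by about 250 N per rad more, and the handle stops sinking: a hand still following it down feels a growing upward push, some 4 N per 0.1 rad.
- knob_red_grip (a point): Centre of the red bar handle (46 mm long along this x axis, 14 mm thick along y, 24 mm high), on the screw's axis, z up; 28 mm above the underside of its washer (radius 17, 4 mm thick), which hangs 0.4 to 1 mm over the frame at the start. Pinch the bar across its 14 mm from above; follow it down as it turns.
- knob_yellow (a joint): Angle of the screw with the yellow bar handle, rad, 0 at the start, growing clockwise from above (tightening); stays where left. At the frame's +x +y (frame axes) corner. Screw and handle sink 5 mm per rad until this corner seats; then its sprung nut takes up, clamping by about 250 N per rad more, and the handle stops sinking: a hand still following it down feels a growing upward push, some 4 N per 0.1 rad.
- knob_yellow_grip (a point): Centre of the yellow bar handle (46 mm long along this x axis, 14 mm thick along y, 24 mm high), on the screw's axis, z up; 28 mm above the underside of its washer (radius 17, 4 mm thick), which hangs 0.4 to 1 mm over the frame at the start. Pinch the bar across its 14 mm from above; follow it down as it turns.
- knob_green (a joint): Angle of the screw with the green bar handle, rad, 0 at the start, growing clockwise from above (tightening); stays where left. At the frame's +x -y (frame axes) corner. Screw and handle sink 5 mm per rad until this corner seats; then its sprung nut takes up, clamping by about 250 N per rad more, and the handle stops sinking: a hand still following it down feels a growing upward push, some 4 N per 0.1 rad.
- knob_green_grip (a point): Centre of the green bar handle (46 mm long along this x axis, 14 mm thick along y, 24 mm high), on the screw's axis, z up; 28 mm above the underside of its washer (radius 17, 4 mm thick), which hangs 0.4 to 1 mm over the frame at the start. Pinch the bar across its 14 mm from above; follow it down as it turns.
- knob_blue (a joint): Angle of the screw with the blue bar handle, rad, 0 at the start, growing clockwise from above (tightening); stays where left. At the frame's -x -y (frame axes) corner. Screw and handle sink 5 mm per rad until this corner seats; then its sprung nut takes up, clamping by about 250 N per rad more, and the handle stops sinking: a hand still following it down feels a growing upward push, some 4 N per 0.1 rad.
- knob_blue_grip (a point): Centre of the blue bar handle (46 mm long along this x axis, 14 mm thick along y, 24 mm high), on the screw's axis, z up; 28 mm above the underside of its washer (radius 17, 4 mm thick), which hangs 0.4 to 1 mm over the frame at the start. Pinch the bar across its 14 mm from above; follow it down as it turns.
- frame: Loose aluminium frame 200 x 200 x 12 mm, 92 mm square window, 0.6 kg, origin mid-underside, z up. Springs under the middles of its sides (250 N/m each) hold it level, 5.5 to 8.5 mm above the panel's lands. Screws 70 mm from its middle in x and y (198 mm apart diagonally) push its corners down. Low blocks at its sides keep it from sliding; it can tip.
- panel: Light wooden carved panel 168 x 168 x 16 mm fixed on the base board, origin in the middle of its underside. The frame seats on four cork lands on its corners, right under the screws, all four at one height, which differs by 3 mm between panels and is not measured: each screw seats after 1.18 to 1.9 rad in all, is snug 0.1 to 0.2 rad later, and too tight from 0.25 rad past seating.
- base: Plywood base board 250 x 250 x 30 mm fixed to the bench, origin in the middle of its underside, axes as the frame's.
- gouge: Gouge 220 mm long, lying; a bystander, to be left alone.
- mallet: Wooden-handled hammer 260 mm long, lying; a bystander, to be left alone.
- chisel: Chisel 200 mm long, lying; a bystander, to be left alone.
- bench_brush: Bench brush, lying; a bystander, to be left alone.
- whetstone: Grey whetstone 150 x 50 x 25 mm; a bystander, to be left alone.
- offcut: Wood offcut 90 x 60 x 30 mm; a bystander, to be left alone.
- oil_jar: Jar, 60 mm across, 80 mm high; a bystander, to be left alone.

How it is judged:
By the outcome, as a careful person would: the job done as asked, in the order asked, and still so for the second after the job is handed in, with the robot touching nothing.
It also fails if it takes over 72 s, if anything falls off the work surface, if the arm or the gripper's body presses on something with over 40 N, if the wrist force passes 120 N, or if a joint passes its speed limit or range.

## Robot

A 7-joint arm with a two-finger parallel gripper is mounted at the origin on the work surface. World frame = base frame: x ahead of the robot, y to its left, z up, the work surface at z = 0. Lengths are in m, angles in rad, forces in N, time in s.
With the tool pointing down it reaches from about 0.4 to 0.85 m from the base axis. Payload 10.4 kg.
Tool frame: the origin (TCP) lies at the very end of the fingers, on their centre line; the grasp point (between the pads) lies 19 mm behind it; z points along the fingers, y is the direction in which the jaws open and shut (so a half turn about z gives the same grasp; the last joint's range is limited). The gripper opens to 87 mm and grips with 3 to 60 N. Pads are 19 mm wide; open, the fingers measure 117 mm over their backs; the gripper's body (75 mm by 190 mm) begins 51 mm behind the grasp point.
Start: joints at [-0.023, 0.332, -0.065, 1.46, 0.022, 1.35, -0.088], TCP at [0.625, 0, 0.223] pointing down, gripper open.
Joint ranges: [-2.6, 2.6], [-0.5, 2.12], [-1.47, 1.34], [0.16, 2.42], [-1.27, 4.41], [0.06, 2.06], [-2.6, 2.6]. Speed limits (rad/s): [2.22, 2.22, 2.79, 2.79, 3.14, 3.14, 3.14].

## Interface

Orientations are given as a rotation vector (axis times angle).
In Python, from workcell import r gives the robot as it stands.
- The arm moves only by the tool apply_moves, never from a script. Its argument "steps" is a list of rows, each a list of 3 entries, a list of its own where there are three numbers: the shift along the tool's x, y, z in m, then the turn, a rotation vector about the tool's x, y, z in degrees, then the closure, from 0 (fully open) to 1 (shut). In form: [[[tx, ty, tz], [wx, wy, wz], jaw], ...]. A call has 1 to 5 rows; each row is the pose to reach, as a shift and turn from the pose commanded when the call began, along the tool's axes at that moment; what a row does not reach only later rows make up. A row lasts 1/10 s, in which the tool goes at most 50 mm and 8.59 degrees, less where a joint would pass 70% of its speed; a pose out of reach is approached as far as the arm can. A call with a gripper value outside its range is refused whole. The fingers move at their own pace and stop on an object; "force" is the grip in N (left out, the last holds). Time passes only in rows, so rows that repeat a pose let the fingers close. It gives the time, the measured TCP pose, the force and the opening at its end, in the units of the state.
- r.state(): the state, without advancing time (a new reading comes with each control period).
- r.snapshot(name): name is "scene" or "side" or "wrist"; returns a dict with "frame" (384x512x3 uint8, red, green, blue), "intrinsics" (3x3 intrinsics, pixels), "eye" and "rotation" of the camera in the world; the wrist camera has in their place "hand_eye" (4x4, takes a point from camera to tool coordinates, whose origin is the TCP and whose axes are the flange's). Camera axes: x right, y down, z forward; pixel columns grow to the right and rows downward; lengths in m; the calibration is good to about 2 mm. A picture is of the moment at which its call begins: read the wrist's pose just before it. There is no depth.
- r.hand_in(): hands the job in, once; it reports no verdict.
The state is a dict: "clock": time; "q": joint angles; "joint_vel": joint speeds; "joint_torque": joint torques, N m; "position": TCP position; "ee_rot": TCP orientation; "ft_force": force on the tool from outside, world axes, zero at the start; "ft_torque": the same for the moment, N m; "finger_gap": finger opening in m.
Only numpy, scipy, OpenCV 4.12 (cv2) and the standard library are available. Lean on these libraries where they do the work, as an engineer would, in place of code of your own. Each camera call takes 0.05 s, during which the arm holds its last target. There are 200 camera calls.

## Working session

There is one attempt and no reset: what is moved stays moved. The work goes in short steps, Python scripts to look and compute and a tool call to move; the robot and the scene stay as the last step left them, time stands still between calls to the robot, and variables do not carry over. Pictures are saved under pics/ and viewed, about 8 in all and at most 12, crops included, and the job is handed in when it is done.

Besides the shell and the picture viewer there is one more tool, called after ">>>" as name([rows], argument=value, ...), one row to a line, values as JSON. apply_moves: Moves the arm, as the interface text tells. Its arguments: {"type":"object","properties":{"steps":{"type":"array"},"force":{"type":"number"}},"required":["steps"]}

```bash
mkdir -p pics; ls
python3 - <<'E'
from workcell import r
import cv2,numpy as np
s=r.state();print(s)
for n in("scene","wrist"):
    d=r.snapshot(n);cv2.imwrite(f"pics/{n}0.png",d["frame"][:,:,::-1]);np.save(f"{n}0.npy",d,allow_pickle=True)
    print({k:np.round(v,4).tolist() for k,v in d.items() if k!="frame"})
E
```

```text
pics
{'clock': 0.0, 'q': array([-0.02260358,  0.33287454, -0.06467611,  1.46097165,  0.02163695,
        1.34987134, -0.08850144]), 'joint_vel': array([ 2.65156001e-04, -1.45425410e-03,  7.53809003e-04,  1.60971371e-03,
       -9.25133055e-05,  9.85050070e-04, -1.31877696e-03]), 'joint_torque': array([-1.20520472e-04, -6.23245955e+01,  2.44190963e-02, -3.89891267e+01,
       -6.13984605e-02,  3.97891912e-02,  1.87085252e-04]), 'position': array([ 6.24609185e-01, -3.08194534e-05,  2.21737735e-01]), 'ee_rot': array([-2.22077360e+00, -2.22079427e+00,  1.70391956e-03]), 'ft_force': array([-0.58648956, -0.29668732,  0.17129696]), 'ft_torque': array([ 0.01594217, -0.04876326, -0.0212679 ]), 'finger_gap': 0.0871957254084375}
{'intrinsics': [[469.8516, 0.0, 251.8701], [0.0, 469.8516, 191.1662], [0.0, 0.0, 1.0]], 'eye': [1.2144, 0.4668, 1.0788], 'rotation': [-1.247, -2.3867, 0.8499]}
{'intrinsics': [[329.3582, 0.0, 262.1305], [0.0, 329.3582, 199.0326], [0.0, 0.0, 1.0]], 'hand_eye': [[0.0001, -0.9584, -0.2854, 0.0782], [1.0, 0.0, 0.0003, 0.0003], [-0.0003, -0.2854, 0.9584, -0.1636], [0.0, 0.0, 0.0, 1.0]]}
```

View pics/scene0.png

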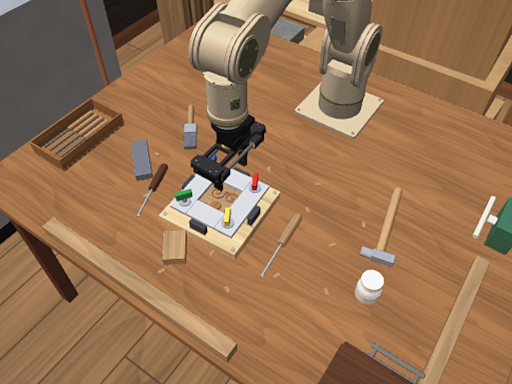

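View pics/wrist0.png

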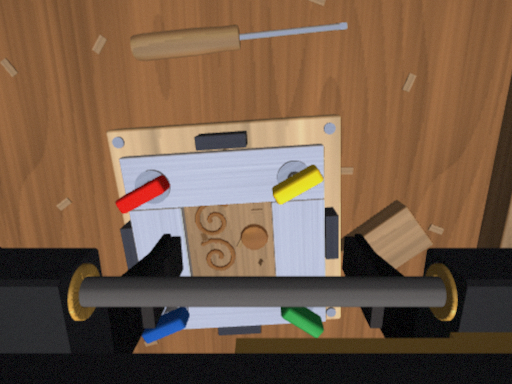

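```bash
cat > h.py <<'E'
import cv2,numpy as np
from scipy.spatial.transform import Rotation as R
from workcell import r
HUE={"red":[(0,8),(172,180)],"yellow":[(24,34)],"green":[(45,85)],"blue":[(105,125)]}
def blobs(img,roi=None):
    h=cv2.cvtColor(img,cv2.COLOR_RGB2HSV);out={}
    for c,rs in HUE.items():
        m=sum(cv2.inRange(h,(a,150,60),(b,255,255)) for a,b in rs)
        if roi is not None: k=np.zeros_like(m);x0,x1,y0,y1=roi;k[y0:y1,x0:x1]=1;m=m*k
        n,l,s,ce=cv2.connectedComponentsWithStats(m)
        if n>1:
            i=1+np.argmax(s[1:,4]);hs=(h[l==i][:,2])
            out[c]=(ce[i],s[i,4],l==i,h[...,2])
    return out
def cam(d,s):
    if "eye" in d:
        return d["eye"],(R.from_rotvec(d["rotation"]).as_matrix() if np.size(d["rotation"])==3 else d["rotation"])
    T=np.eye(4);T[:3,:3]=R.from_rotvec(s["ee_rot"]).as_matrix();T[:3,3]=s["position"];T=T@d["hand_eye"];return T[:3,3],T[:3,:3]
def ray(d,s,uv):
    o,M=cam(d,s);K=d["intrinsics"];v=M@np.linalg.inv(K)@np.array([uv[0],uv[1],1.]);return o,v/np.linalg.norm(v)
def plane(d,s,uv,z):
    o,v=ray(d,s,uv);return o+v*(z-o[2])/v[2]
def meas(d,s,z,roi=None):
    """per colour: centre and bar angle (deg, world) of the blob cast on plane z"""
    o={}
    for c,(ce,a,m,_) in blobs(d["frame"],roi).items():
        ys,xs=np.nonzero(m);P=np.array([plane(d,s,p,z)[:2] for p in zip(xs,ys)])
        (q,sz,_)=cv2.minAreaRect(P.astype(np.float32)*1000)
        w=np.linalg.eigh(np.cov(P.T))[1][:,1]
        o[c]=(ce,int(a),np.round(P.mean(0),4),np.round(np.array(sz)),round(float(np.degrees(np.arctan2(w[1],w[0]))%180),1))
    return o
E
python3 - <<'E'
from h import *
s=r.state()
W=np.load("wrist0.npy",allow_pickle=True).item();S=np.load("scene0.npy",allow_pickle=True).item()
print(cam(W,s))
roi=(165,290,150,250)
mw=meas(W,s,.1);ms=meas(S,s,.1,roi)
for c in mw:
    print(c,mw[c]); 
    if c in ms:
        print("  ",ms[c]); o1,v1=ray(W,s,mw[c][0]);o2,v2=ray(S,s,ms[c][0])
        t=np.linalg.lstsq(np.c_[v1,-v2],o2-o1,rcond=None)[0];a=o1+t[0]*v1;b=o2+t[1]*v2;print("  tri",np.round((a+b)/2,4),np.linalg.norm(a-b))
E
```

```text
(array([0.62519694, 0.07817484, 0.38545861]), array([[ 9.99999545e-01,  3.81315509e-04, -8.73886981e-04],
       [ 1.16008717e-04, -9.58396419e-01, -2.85440520e-01],
       [-9.46373050e-04,  2.85440289e-01, -9.58396028e-01]]))
red (array([142.02655889, 194.40184758]), 866, array([ 0.5166, -0.0026]), array([54., 14.]), 29.0)
   (array([254.55696203, 180.67088608]), 79, array([ 0.517 , -0.0016]), array([58., 13.]), 30.2)
  tri [ 0.5158 -0.0028  0.0979] 0.0006692032521053429
yellow (array([296.80668258, 185.16825776]), 838, array([0.6558, 0.006 ]), array([45., 17.]), 29.9)
   (array([226.66666667, 214.19047619]), 63, array([0.6526, 0.004 ]), array([45., 11.]), 31.7)
  tri [0.6555 0.0069 0.105 ] 0.0009002615130293244
green (array([303.68140244, 319.99847561]), 656, array([ 0.6672, -0.135 ]), array([22., 46.]), 146.6)
   (array([183.0990991 , 194.43243243]), 111, array([ 0.6667, -0.1308]), array([24., 42.]), 145.5)
  tri [ 0.667  -0.1315  0.1019] 0.0033082796253114787
blue (array([166.98970399, 324.98712999]), 777, array([ 0.5277, -0.1411]), array([56., 23.]), 35.8)
   (array([213.45833333, 157.25      ]), 24, array([ 0.5118, -0.148 ]), array([24., 11.]), 38.1)
  tri [ 0.535  -0.1254  0.1277] 0.009242096795167224
```

>>> apply_moves([
  [[-0.003,-0.109,0.04],[0,0,-42],0.3],
  [[-0.003,-0.109,0.04],[0,0,-42],0.3],
  [[-0.003,-0.109,0.04],[0,0,-42],0.3],
  [[-0.003,-0.109,0.04],[0,0,-42],0.3],
  [[-0.003,-0.109,0.04],[0,0,-42],0.3],
], force=25)

```text
clock: 0.6
position: [0.5152, -0.0031, 0.1823]
ee_rot: [-1.269, -2.874, 0.001]
ft_force: [-0.4, 0.8, 0.1]
finger_gap: 0.0622
```

>>> apply_moves([
  [[0,0,0],[0,0,-42],0.3],
  [[0,0,0],[0,0,-42],0.3],
  [[0,0,0],[0,0,-42],0.3],
  [[0,0,0],[0,0,-42],0.3],
  [[0,0,0],[0,0,-42],0.3],
])

```text
clock: 1.1
position: [0.5158, -0.003, 0.1822]
ee_rot: [-0.155, -3.137, 0.0]
ft_force: [-0.8, 0.3, 0.4]
finger_gap: 0.0608
```

>>> apply_moves([
  [[0,0,0],[0,0,-35],0.3],
  [[0,0,0],[0,0,-35],0.3],
  [[0,0,0],[0,0,-35],0.3],
  [[0,0,0],[0,0,-35],0.3],
  [[0,0,0],[0,0,-35],0.3],
])

```text
clock: 1.6
position: [0.5158, -0.003, 0.1823]
ee_rot: [0.791, -3.04, -0.0]
ft_force: [-0.2, -0.6, -0.2]
finger_gap: 0.0611
```

```bash
cat >> h.py <<'E'
def look(name=None,z=.106):
    s=r.state();d=r.snapshot("wrist")
    M=R.from_rotvec(s["ee_rot"]).as_matrix();ya=np.degrees(np.arctan2(M[1,1],M[0,1]))
    print("clk",s["clock"],"pos",np.round(s["position"],4),"yang",round(ya,2),"z",np.round(M[:,2],4),"q7",round(s["q"][6],2),"F",np.round(s["ft_force"],1),"gap",round(s["finger_gap"],4))
    for c,v in meas(d,s,z).items(): print(c,v)
    if name: cv2.imwrite(f"pics/{name}.png",d["frame"][:,:,::-1])
    return s,d
E
python3 -c "
from h import *
look('w1')"
```

```text
clk 1.6 pos [ 0.5158 -0.003   0.1823] yang 119.16 z [-6.e-04  0.e+00 -1.e+00] q7 1.97 F [-0.2 -0.6 -0.2] gap 0.0611
red (array([262.5004878 , 204.67317073]), 1025, array([ 0.514 , -0.0041]), array([49., 13.]), 27.9)
yellow (array([194.93169399, 326.64480874]), 366, array([ 0.638 , -0.0013]), array([28., 17.]), 15.6)
blue (array([ 86.43512658, 126.17642405]), 1264, array([ 0.5239, -0.1424]), array([47., 20.]), 24.1)
```

View pics/w1.png

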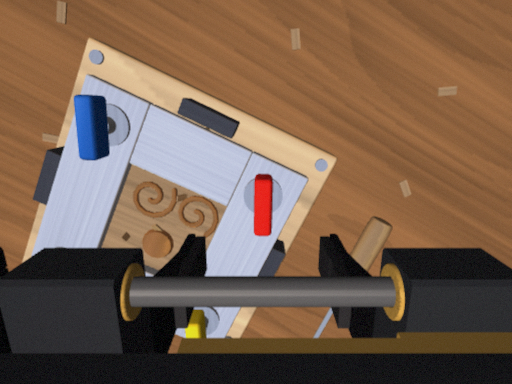

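>>> apply_moves([
  [[0,0,0.04],[0,0,1],0.5],
  [[0,0,0.075],[0,0,1],0.5],
  [[0,0,0.098],[0,0,1],0.5],
  [[0,0,0.103],[0,0,1],0.5],
  [[0,0,0.103],[0,0,1],0.5],
], force=30)

```text
clock: 2.15
position: [0.5157, -0.003, 0.0794]
ee_rot: [0.756, -3.048, -0.001]
ft_force: [-0.4, 0.5, 0.8]
finger_gap: 0.0442
```

>>> apply_moves([
  [[0,0,0],[0,0,0],1],
  [[0,0,0],[0,0,0],1],
  [[0,0,0],[0,0,0],1],
  [[0,0,0],[0,0,0],1],
  [[0,0,0],[0,0,0],1],
])

```text
clock: 2.65
position: [0.516, -0.0024, 0.08]
ee_rot: [-0.76, 3.048, 0.001]
ft_force: [-1.0, -2.6, 4.4]
finger_gap: 0.0141
```

```bash
python3 -c "
from h import *
look('w2');d=r.snapshot('side');cv2.imwrite('pics/s2.png',cv2.resize(d['frame'],None,fx=1.5,fy=1.5)[:,:,::-1]);print(r.state()['ft_torque'])"
```

```text
clk 2.65 pos [ 0.516  -0.0024  0.08  ] yang 118.01 z [ 1.e-04  7.e-04 -1.e+00] q7 1.93 F [-1.  -2.6  4.4] gap 0.0141
red (array([261.89362881, 247.11412742]), 1805, array([ 0.5037, -0.0095]), array([30., 14.]), 28.2)
blue (array([  5.80769231, 192.5       ]), 26, array([ 0.5329, -0.1196]), array([1., 7.]), 138.7)
[0.63901971 0.6508427  0.04444328]
```

View pics/s2.png

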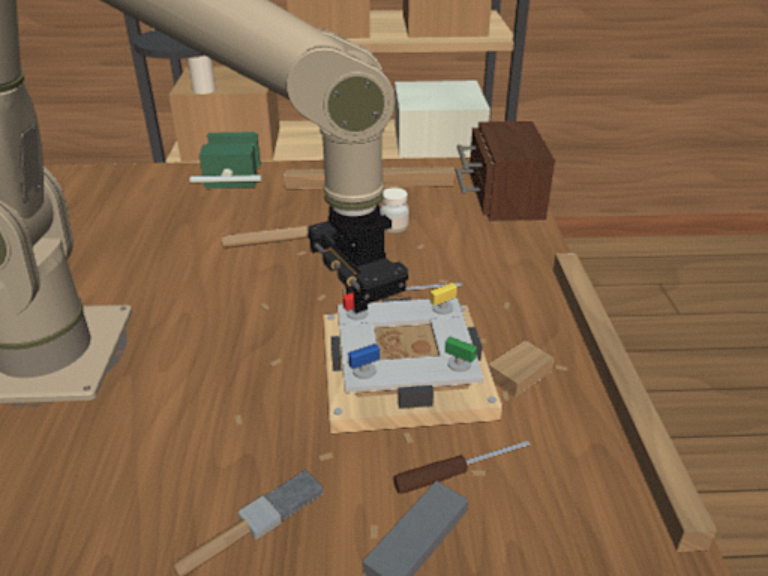

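>>> apply_moves([
  [[0,0,0.0004],[0,0,5],1],
  [[0,0,0.0009],[0,0,10],1],
  [[0,0,0.0013],[0,0,15],1],
  [[0,0,0.0018],[0,0,21],1],
  [[0,0,0.0023],[0,0,26],1],
])

```text
clock: 3.25
position: [0.5161, -0.0025, 0.0777]
ee_rot: [-0.049, 3.141, 0.001]
ft_force: [-3.3, 2.1, 6.8]
finger_gap: 0.0139
```

>>> apply_moves([
  [[0,0,0],[0,0,0],1],
  [[0,0,0],[0,0,0],1],
  [[0,0,0],[0,0,0],0.5],
  [[0,0,0],[0,0,0],0.5],
  [[0,0,0],[0,0,0],0.5],
])

```text
clock: 3.75
position: [0.516, -0.0032, 0.0771]
ee_rot: [0.055, -3.141, 0.0]
ft_force: [-0.1, 0.2, -0.4]
finger_gap: 0.0304
```

>>> apply_moves([
  [[0,0,-0.04],[0,0,0],0.5],
  [[0,0,-0.08],[0,0,0],0.5],
  [[0,0,-0.08],[0,0,0],0.5],
])

```text
clock: 4.05
position: [0.519, -0.003, 0.1625]
ee_rot: [-0.054, 3.133, -0.0]
ft_force: [0.7, 0.2, 0.2]
finger_gap: 0.0422
```

```bash
python3 -c "
from h import *
look('w3')"
```

```text
clk 4.05 pos [ 0.519  -0.003   0.1625] yang 91.98 z [ 8.5e-03  1.0e-04 -1.0e+00] q7 1.5 F [0.7 0.2 0.2] gap 0.0422
red (array([262.72986577, 206.36912752]), 1192, array([ 0.5125, -0.0031]), array([48., 13.]), 1.6)
yellow (array([258.73333333, 335.13333333]), 15, array([ 0.6206, -0.0024]), array([3., 5.]), 110.9)
blue (array([ 70.89187843, 212.71101146]), 2007, array([ 0.5219, -0.1382]), array([45., 26.]), 22.9)
```

>>> apply_moves([
  [[-0.036,-0.034,0],[0,0,8],0.4],
  [[-0.072,-0.068,0],[0,0,16],0.4],
  [[-0.108,-0.102,0],[0,0,24],0.4],
  [[-0.145,-0.135,0],[0,0,32],0.4],
  [[-0.145,-0.135,0],[0,0,36],0.4],
])

```text
clock: 4.6
position: [0.667, -0.1386, 0.1531]
ee_rot: [-0.934, -2.997, 0.006]
ft_force: [-1.3, 0.9, -0.7]
finger_gap: 0.0522
```

>>> apply_moves([
  [[0,0,0],[0,0,0],0.5],
  [[0,0,0],[0,0,0],0.5],
])

```text
clock: 4.8
position: [0.6651, -0.1319, 0.1563]
ee_rot: [-0.913, -3.004, -0.0]
ft_force: [0.2, -0.5, 0.0]
finger_gap: 0.0456
```

```bash
python3 -c "
from h import *
look('w4')"
```

```text
clk 4.8 pos [ 0.6651 -0.1319  0.1563] yang 56.18 z [-1.4e-03  6.0e-04 -1.0e+00] q7 1.11 F [ 0.2 -0.5  0. ] gap 0.0456
red (array([ 78.22222222, 209.11111111]), 9, array([ 0.5891, -0.2325]), array([4., 2.]), 34.7)
yellow (array([434.71988247,  90.14495593]), 2042, array([0.6543, 0.0036]), array([51., 17.]), 33.2)
green (array([260.32868352, 217.93199651]), 1147, array([ 0.6639, -0.1327]), array([13., 45.]), 144.5)
blue (array([120.16762728,  45.56051873]), 2082, array([ 0.527 , -0.1411]), array([50., 14.]), 26.4)
```

>>> apply_moves([
  [[-0.0003,-0.0012,0.03],[0,0,1.5],0.5],
  [[-0.0003,-0.0012,0.06],[0,0,1.5],0.5],
  [[-0.0003,-0.0012,0.077],[0,0,1.5],0.5],
  [[-0.0003,-0.0012,0.077],[0,0,1.5],0.5],
])

```text
clock: 5.25
position: [0.6634, -0.1331, 0.078]
ee_rot: [-0.954, -2.989, 0.001]
ft_force: [0.0, 0.1, 0.1]
finger_gap: 0.0432
```

>>> apply_moves([
  [[0,0,0],[0,0,0],1],
  [[0,0,0],[0,0,0],1],
  [[0,0,0],[0,0,0],1],
  [[0,0,0],[0,0,0],1],
  [[0,0,0],[0,0,0],1],
])

```text
clock: 5.75
position: [0.6657, -0.1338, 0.0809]
ee_rot: [0.957, 2.991, 0.001]
ft_force: [-1.0, -1.2, 2.3]
finger_gap: 0.0137
```

>>> apply_moves([
  [[0,0,0.0004],[0,0,5],1],
  [[0,0,0.0009],[0,0,10],1],
  [[0,0,0.0013],[0,0,15],1],
  [[0,0,0.0018],[0,0,21],1],
  [[0,0,0.0023],[0,0,26],1],
])

```text
clock: 6.25
position: [0.6653, -0.1342, 0.0786]
ee_rot: [1.612, 2.696, -0.0]
ft_force: [-2.6, -0.2, 4.6]
finger_gap: 0.0137
```

>>> apply_moves([
  [[0,0,0.0004],[0,0,5],1],
  [[0,0,0.0009],[0,0,10],1],
  [[0,0,0.0013],[0,0,15],1],
  [[0,0,0.0018],[0,0,21],1],
  [[0,0,0.0023],[0,0,26],1],
])

```text
clock: 6.75
position: [0.6648, -0.1344, 0.0763]
ee_rot: [-2.177, -2.264, 0.001]
ft_force: [-4.2, 0.6, 5.9]
finger_gap: 0.0138
```

>>> apply_moves([
  [[0,0,0],[0,0,0],1],
  [[0,0,0],[0,0,0],1],
  [[0,0,0],[0,0,0],0.5],
  [[0,0,0],[0,0,0],0.5],
  [[0,0,0],[0,0,0],0.5],
])

```text
clock: 7.25
position: [0.6653, -0.1339, 0.0756]
ee_rot: [2.172, 2.269, 0.0]
ft_force: [0.1, -0.1, -0.2]
finger_gap: 0.0301
```

>>> apply_moves([
  [[0,0,-0.04],[0,0,0],0.5],
  [[0,0,-0.08],[0,0,0],0.5],
  [[0,0,-0.08],[0,0,0],0.5],
  [[0,0,-0.08],[0,0,0],0.5],
])

```text
clock: 7.65
position: [0.6659, -0.134, 0.1567]
ee_rot: [2.171, 2.268, 0.002]
ft_force: [0.8, 0.7, -0.6]
finger_gap: 0.0432
```

```bash
python3 -c "
from h import *
look('w5')"
```

```text
clk 7.65 pos [ 0.6659 -0.134   0.1567] yang 2.51 z [ 2.3e-03 -1.0e-04 -1.0e+00] q7 0.23 F [ 0.8  0.7 -0.6] gap 0.0432
red (array([34.89934149,  7.04891816]), 1063, array([ 0.5296, -0.0098]), array([41.,  8.]), 2.8)
yellow (array([238.56574924,   7.61926606]), 654, array([ 0.647 , -0.0049]), array([30., 12.]), 11.3)
green (array([260.26465364, 212.8374778 ]), 1126, array([ 0.6649, -0.1299]), array([12., 47.]), 92.2)
blue (array([ 64.65304756, 218.38111186]), 1493, array([ 0.5301, -0.1396]), array([57., 14.]), 26.8)
```

>>> apply_moves([
  [[0.03,-0.03,0],[0,0,-8.5],0.5],
  [[0.06,-0.06,0],[0,0,-17],0.5],
  [[0.09,-0.09,0],[0,0,-25.5],0.5],
  [[0.115,-0.12,0],[0,0,-34],0.5],
  [[0.137,-0.143,0],[0,0,-42.5],0.5],
])

```text
clock: 8.2
position: [0.5137, -0.0021, 0.1541]
ee_rot: [-1.191, -2.905, 0.002]
ft_force: [0.3, 0.3, -0.3]
finger_gap: 0.0434
```

>>> apply_moves([
  [[0,0,0],[0,0,-8.5],0.5],
  [[0,0,0],[0,0,-17],0.5],
  [[0,0,0],[0,0,-25.5],0.5],
  [[0,0,0],[0,0,-34],0.5],
  [[0,0,0],[0,0,-42.5],0.5],
])

```text
clock: 8.7
position: [0.5155, -0.0033, 0.1541]
ee_rot: [-0.059, -3.139, 0.0]
ft_force: [-0.5, 0.1, -0.8]
finger_gap: 0.0433
```

>>> apply_moves([
  [[0,0,0],[0,0,-4],0.5],
  [[0,0,0],[0,0,-4],0.5],
  [[0,0,0],[0,0,-4],0.5],
])

```text
clock: 9.0
position: [0.5158, -0.0034, 0.1547]
ee_rot: [0.037, -3.14, 0.0]
ft_force: [-1.0, 0.6, 0.4]
finger_gap: 0.0435
```

```bash
python3 -c "
from h import *
look('w6')"
```

```text
clk 9.0 pos [ 0.5158 -0.0034  0.1547] yang 91.37 z [-0.0016 -0.     -1.    ] q7 1.51 F [-1.   0.6  0.4] gap 0.0435
red (array([263.08447305, 214.85358005]), 1243, array([ 0.5124, -0.0031]), array([48., 13.]), 1.9)
blue (array([ 66.07699853, 221.65767533]), 2039, array([ 0.5205, -0.1382]), array([42., 26.]), 27.1)
```

>>> apply_moves([
  [[0,0,0.03],[0,0,0],0.5],
  [[0,0,0.06],[0,0,0],0.5],
  [[0,0,0.078],[0,0,0],0.5],
  [[0,0,0.078],[0,0,0],0.5],
])

```text
clock: 9.45
position: [0.5143, -0.0034, 0.075]
ee_rot: [0.039, -3.136, 0.0]
ft_force: [-0.2, -0.5, -0.3]
finger_gap: 0.0434
```

>>> apply_moves([
  [[0,0,0],[0,0,0],1],
  [[0,0,0],[0,0,0],1],
  [[0,0,0],[0,0,0],1],
  [[0,0,0],[0,0,0],1],
])

```text
clock: 9.85
position: [0.5169, -0.0034, 0.0785]
ee_rot: [-0.041, 3.14, 0.0]
ft_force: [0.0, 0.0, -0.5]
finger_gap: 0.0193
```

>>> apply_moves([
  [[0,0,0.0004],[0,0,5],1],
  [[0,0,0.0009],[0,0,10],1],
  [[0,0,0.0013],[0,0,15],1],
  [[0,0,0.0018],[0,0,21],1],
  [[0,0,0.0023],[0,0,26],1],
])

```text
clock: 10.35
position: [0.5168, -0.0029, 0.076]
ee_rot: [0.672, 3.068, 0.001]
ft_force: [-1.0, 0.6, 3.1]
finger_gap: 0.0139
```

>>> apply_moves([
  [[0,0,0],[0,0,0],1],
  [[0,0,0],[0,0,0],1],
  [[0,0,0],[0,0,0],0.5],
  [[0,0,0],[0,0,0],0.5],
  [[0,0,0],[0,0,0],0.5],
])

```text
clock: 10.85
position: [0.5162, -0.0036, 0.0752]
ee_rot: [-0.666, -3.07, 0.0]
ft_force: [0.4, 0.1, -0.6]
finger_gap: 0.0301
```

>>> apply_moves([
  [[0,0,-0.04],[0,0,0],0.5],
  [[0,0,-0.08],[0,0,0],0.5],
  [[0,0,-0.08],[0,0,0],0.5],
  [[0,0,-0.08],[0,0,0],0.5],
])

```text
clock: 11.25
position: [0.5168, -0.0035, 0.156]
ee_rot: [0.666, 3.068, 0.001]
ft_force: [-0.3, 0.2, 0.7]
finger_gap: 0.0431
```

```bash
python3 -c "
from h import *
look('w7')"
```

```text
clk 11.25 pos [ 0.5168 -0.0035  0.156 ] yang 65.51 z [ 1.8e-03  1.0e-04 -1.0e+00] q7 1.06 F [-0.3  0.2  0.7] gap 0.0431
red (array([262.3699422 , 211.19570603]), 1211, array([ 0.512 , -0.0011]), array([13., 48.]), 155.8)
yellow (array([324.29166667, 333.875     ]), 24, array([0.6225, 0.001 ]), array([5., 5.]), 27.4)
```

>>> apply_moves([
  [[-0.031,0.017,0],[0,0,-8.5],0.5],
  [[-0.062,0.034,0],[0,0,-17],0.5],
  [[-0.093,0.05,0],[0,0,-25.5],0.5],
  [[-0.123,0.067,0],[0,0,-34],0.5],
  [[-0.123,0.067,0],[0,0,-42.5],0.5],
])

```text
clock: 11.8
position: [0.6578, 0.0071, 0.1519]
ee_rot: [0.501, -3.098, -0.001]
ft_force: [-0.4, -0.3, -1.2]
finger_gap: 0.0436
```

>>> apply_moves([
  [[0,0,0],[0,0,-8],0.5],
  [[0,0,0],[0,0,-12],0.5],
  [[0,0,0],[0,0,-12],0.5],
  [[0,0,0],[0,0,-12],0.5],
])

```text
clock: 12.2
position: [0.6555, 0.0065, 0.1541]
ee_rot: [0.809, -3.034, -0.001]
ft_force: [-0.1, 0.6, -0.1]
finger_gap: 0.044
```

```bash
python3 -c "
from h import *
look('w8')"
```

```text
clk 12.2 pos [0.6555 0.0065 0.1541] yang 119.87 z [-0.0018 -0.     -1.    ] q7 1.98 F [-0.1  0.6 -0.1] gap 0.044
red (array([360.3536379 ,  23.19966159]), 1773, array([ 0.5222, -0.0051]), array([13., 48.]), 152.5)
yellow (array([261.94453376, 217.35450161]), 1244, array([0.6541, 0.0051]), array([49., 13.]), 30.1)
green (array([ 67.04121622, 127.29459459]), 1480, array([ 0.6629, -0.1314]), array([13., 44.]), 92.4)
```

>>> apply_moves([
  [[0,0,0.03],[0,0,0],0.6],
  [[0,0,0.06],[0,0,0],0.6],
  [[0,0,0.075],[0,0,0],0.65],
  [[0,0,0.075],[0,0,0],0.65],
])

```text
clock: 12.65
position: [0.6545, 0.0066, 0.0779]
ee_rot: [0.811, -3.031, -0.001]
ft_force: [-0.9, -0.1, -0.0]
finger_gap: 0.0316
```

>>> apply_moves([
  [[0,0,0],[0,0,0],1],
  [[0,0,0],[0,0,0],1],
  [[0,0,0],[0,0,0],1],
  [[0,0,0],[0,0,0],1],
  [[0,0,0],[0,0,0],1],
])

```text
clock: 13.15
position: [0.6567, 0.0073, 0.0819]
ee_rot: [-0.813, 3.032, 0.0]
ft_force: [-1.8, 2.0, 6.5]
finger_gap: 0.0139
```

>>> apply_moves([
  [[0,0,0.0004],[0,0,5],1],
  [[0,0,0.0009],[0,0,10],1],
  [[0,0,0.0013],[0,0,15],1],
  [[0,0,0.0018],[0,0,21],1],
  [[0,0,0.0023],[0,0,26],1],
])

```text
clock: 13.65
position: [0.6569, 0.0067, 0.0796]
ee_rot: [-0.103, 3.138, 0.0]
ft_force: [-2.6, 0.3, 6.4]
finger_gap: 0.0138
```

>>> apply_moves([
  [[0,0,0.0004],[0,0,5],1],
  [[0,0,0.0009],[0,0,10],1],
  [[0,0,0.0013],[0,0,15],1],
  [[0,0,0.0018],[0,0,21],1],
  [[0,0,0.0023],[0,0,26],1],
])

```text
clock: 14.15
position: [0.6569, 0.0061, 0.0773]
ee_rot: [0.606, 3.08, 0.0]
ft_force: [-2.5, -2.4, 7.9]
finger_gap: 0.0137
```

>>> apply_moves([
  [[0,0,0],[0,0,0],1],
  [[0,0,0],[0,0,0],1],
  [[0,0,0],[0,0,0],0.5],
  [[0,0,0],[0,0,0],0.5],
  [[0,0,0],[0,0,0],0.5],
])

```text
clock: 14.65
position: [0.6561, 0.0066, 0.0757]
ee_rot: [0.599, 3.084, 0.0]
ft_force: [-0.2, -0.7, -0.9]
finger_gap: 0.0304
```

>>> apply_moves([
  [[0,0,-0.04],[0,0,0],0.5],
  [[0,0,-0.08],[0,0,0],0.5],
  [[0,0,-0.08],[0,0,0],0.5],
  [[0,0,-0.08],[0,0,0],0.5],
])

```text
clock: 15.05
position: [0.6566, 0.0066, 0.1567]
ee_rot: [0.599, 3.082, 0.001]
ft_force: [-0.4, 0.3, -0.9]
finger_gap: 0.0429
```

```bash
python3 -c "
from h import *
look('w9')"
```

```text
clk 15.05 pos [0.6566 0.0066 0.1567] yang 68.0 z [ 2.e-03  2.e-04 -1.e+00] q7 1.13 F [-0.4  0.3 -0.9] gap 0.0429
red (array([163.50962099,  28.74110787]), 1715, array([ 0.5251, -0.0028]), array([17., 32.]), 156.6)
yellow (array([261.14875322, 212.43336199]), 1163, array([0.6524, 0.0075]), array([12., 47.]), 158.3)
blue (array([  8.2962963 , 136.02222222]), 405, array([ 0.5434, -0.1234]), array([14., 20.]), 135.0)
```

>>> apply_moves([
  [[0.013,-0.037,0],[0,0,-8.5],0.5],
  [[0.026,-0.075,0],[0,0,-17],0.5],
  [[0.039,-0.112,0],[0,0,-25.5],0.5],
  [[0.052,-0.15,0],[0,0,-34],0.5],
  [[0.065,-0.187,0],[0,0,-42.5],0.5],
])

```text
clock: 15.6
position: [0.5236, -0.1434, 0.1542]
ee_rot: [0.568, -3.087, -0.001]
ft_force: [0.5, 0.3, -0.4]
finger_gap: 0.0436
```

>>> apply_moves([
  [[0,0,0],[0,0,-6.5],0.5],
  [[0,0,0],[0,0,-6.5],0.5],
  [[0,0,0],[0,0,-6.5],0.5],
  [[0,0,0],[0,0,-6.5],0.5],
])

```text
clock: 16.0
position: [0.526, -0.1414, 0.1551]
ee_rot: [0.732, -3.054, -0.001]
ft_force: [0.3, -0.4, -0.1]
finger_gap: 0.0436
```

```bash
python3 -c "
from h import *
look('w10')"
```

```text
clk 16.0 pos [ 0.526  -0.1414  0.1551] yang 116.94 z [-8.e-04  5.e-04 -1.e+00] q7 2.22 F [ 0.3 -0.4 -0.1] gap 0.0436
red (array([ 88.66666667, 147.        ]), 3, array([ 0.5324, -0.2638]), array([1., 0.]), 47.7)
blue (array([261.60457774, 214.00947119]), 1267, array([ 0.5228, -0.1438]), array([49., 13.]), 25.5)
```

>>> apply_moves([
  [[0.001,-0.001,0.03],[0,0,1.5],0.6],
  [[0.001,-0.001,0.06],[0,0,1.5],0.6],
  [[0.001,-0.001,0.075],[0,0,1.5],0.65],
  [[0.001,-0.001,0.075],[0,0,1.5],0.65],
])

```text
clock: 16.45
position: [0.524, -0.1428, 0.0783]
ee_rot: [0.692, -3.06, -0.003]
ft_force: [0.7, -0.4, 1.0]
finger_gap: 0.0318
```

>>> apply_moves([
  [[0,0,0],[0,0,0],1],
  [[0,0,0],[0,0,0],1],
  [[0,0,0],[0,0,0],1],
  [[0,0,0],[0,0,0],1],
  [[0,0,0],[0,0,0],1],
])

```text
clock: 16.95
position: [0.5255, -0.1421, 0.0819]
ee_rot: [-0.695, 3.063, 0.003]
ft_force: [-4.4, 5.8, 5.5]
finger_gap: 0.0136
```

>>> apply_moves([
  [[0,0,0.0004],[0,0,5],1],
  [[0,0,0.0009],[0,0,10],1],
  [[0,0,0.0013],[0,0,15],1],
  [[0,0,0.0018],[0,0,21],1],
  [[0,0,0.0023],[0,0,26],1],
])

```text
clock: 17.45
position: [0.5256, -0.1423, 0.0796]
ee_rot: [0.019, 3.141, 0.002]
ft_force: [-4.1, 5.1, 7.0]
finger_gap: 0.014
```

>>> apply_moves([
  [[0,0,0.0004],[0,0,5],1],
  [[0,0,0.0009],[0,0,10],1],
  [[0,0,0.0013],[0,0,15],1],
  [[0,0,0.0018],[0,0,21],1],
  [[0,0,0.0023],[0,0,26],1],
])

```text
clock: 17.95
position: [0.5255, -0.1426, 0.0774]
ee_rot: [0.725, 3.057, 0.002]
ft_force: [-5.1, 4.7, 7.4]
finger_gap: 0.014
```

>>> apply_moves([
  [[0,0,0],[0,0,0],1],
  [[0,0,0],[0,0,0],1],
  [[0,0,0],[0,0,0],1],
  [[0,0,0],[0,0,0],1],
])

```text
clock: 18.35
position: [0.5255, -0.1426, 0.0774]
ee_rot: [0.719, 3.058, 0.002]
ft_force: [-3.6, 4.7, 7.0]
finger_gap: 0.0138
```

>>> apply_moves([
  [[0,0,0],[0,0,0],0.5],
  [[0,0,0],[0,0,0],0.5],
  [[0,0,-0.02],[0,0,0],0.5],
  [[0,0,-0.06],[0,0,0],0.5],
  [[0,0,-0.08],[0,0,0],0.5],
])

```text
clock: 18.85
position: [0.5264, -0.1444, 0.1593]
ee_rot: [0.72, 3.054, 0.0]
ft_force: [0.6, -0.0, -0.1]
finger_gap: 0.0413
```

```bash
python3 -c "
from h import *
look('w11')"
```

```text
clk 18.85 pos [ 0.5264 -0.1444  0.1593] yang 63.47 z [ 3.5e-03 -8.0e-04 -1.0e+00] q7 1.32 F [ 0.6 -0.  -0.1] gap 0.0413
red (array([443.6675, 107.8775]), 2400, array([ 0.5122, -0.0086]), array([22., 44.]), 156.5)
yellow (array([502.07312614, 258.85740402]), 547, array([ 0.6333, -0.0027]), array([15., 32.]), 166.9)
blue (array([263.64750634, 208.38207946]), 1183, array([ 0.5214, -0.1407]), array([12., 48.]), 153.1)
```

>>> apply_moves([
  [[0,0.001,0],[0,0,0],0.6],
  [[0,0.001,0.03],[0,0,0],0.6],
  [[0,0.001,0.06],[0,0,0],0.65],
  [[0,0.001,0.078],[0,0,0],0.65],
  [[0,0.001,0.078],[0,0,0],0.65],
])

```text
clock: 19.4
position: [0.5233, -0.1424, 0.0746]
ee_rot: [-0.719, -3.052, 0.001]
ft_force: [0.0, 0.1, 0.4]
finger_gap: 0.0307
```

>>> apply_moves([
  [[0,0,0],[0,0,0],1],
  [[0,0,0],[0,0,0],1],
  [[0,0,0],[0,0,0],1],
  [[0,0,0],[0,0,0],1],
  [[0,0,0],[0,0,0],1],
])

```text
clock: 19.9
position: [0.5265, -0.143, 0.0792]
ee_rot: [0.72, 3.056, 0.0]
ft_force: [-1.1, 1.5, 5.7]
finger_gap: 0.0139
```

>>> apply_moves([
  [[0,0,0.0004],[0,0,5],1],
  [[0,0,0.0009],[0,0,10],1],
  [[0,0,0.0013],[0,0,15],1],
  [[0,0,0.0013],[0,0,15],1],
])

```text
clock: 20.3
position: [0.5263, -0.1434, 0.0778]
ee_rot: [1.118, 2.934, -0.0]
ft_force: [-1.5, -1.1, 7.6]
finger_gap: 0.0139
```

>>> apply_moves([
  [[0,0,0.0004],[0,0,5],1],
  [[0,0,0.0004],[0,0,5],1],
])

```text
clock: 20.5
position: [0.5262, -0.1435, 0.0774]
ee_rot: [1.244, 2.883, -0.0]
ft_force: [-2.0, -1.8, 7.5]
finger_gap: 0.0139
```

>>> apply_moves([
  [[0,0,0.0005],[0,0,5],1],
  [[0,0,0.0005],[0,0,5],1],
])

```text
clock: 20.7
position: [0.5261, -0.1436, 0.077]
ee_rot: [1.369, 2.826, -0.0]
ft_force: [-2.2, -1.0, 7.8]
finger_gap: 0.0136
```

>>> apply_moves([
  [[0,0,0],[0,0,0],0.5],
  [[0,0,0],[0,0,0],0.5],
  [[0,0,-0.02],[0,0,0],0.5],
  [[0,0,-0.06],[0,0,0],0.5],
  [[0,0,-0.08],[0,0,0],0.5],
])

```text
clock: 21.2
position: [0.5266, -0.143, 0.1586]
ee_rot: [1.364, 2.828, 0.001]
ft_force: [-0.1, 0.2, 1.1]
finger_gap: 0.0409
```

>>> apply_moves([
  [[0.008,0.045,0],[0,0,-7.5],0.5],
  [[0.016,0.09,0],[0,0,-15],0.5],
  [[0.025,0.135,0],[0,0,-22.5],0.5],
  [[0.035,0.18,0],[0,0,-30],0.5],
  [[0.035,0.195,0],[0,0,-30],0.5],
])

```text
clock: 21.7
position: [0.658, 0.0122, 0.1551]
ee_rot: [-0.569, -3.089, -0.004]
ft_force: [-1.0, 1.2, 0.7]
finger_gap: 0.0433
```

>>> apply_moves([
  [[0,0,0],[0,0,0],0.5],
  [[0,0,0],[0,0,0],0.5],
])

```text
clock: 21.9
position: [0.6561, 0.0051, 0.1555]
ee_rot: [-0.587, -3.085, 0.001]
ft_force: [-0.5, -0.6, -0.8]
finger_gap: 0.0434
```

```bash
python3 -c "
from h import *
look('w12')"
```

```text
clk 21.9 pos [0.6561 0.0051 0.1555] yang 68.46 z [-1.e-03 -7.e-04 -1.e+00] q7 1.14 F [-0.5 -0.6 -0.8] gap 0.0434
red (array([167.48163507,  28.27014218]), 1688, array([ 0.5254, -0.003 ]), array([17., 32.]), 156.8)
yellow (array([263.7135506 , 212.97341338]), 1166, array([0.6524, 0.0076]), array([12., 48.]), 157.8)
blue (array([  5.90759076, 107.72442244]), 606, array([ 0.5286, -0.1167]), array([10., 37.]), 137.9)
```

>>> apply_moves([
  [[0,0,0.03],[0,0,0],0.6],
  [[0,0,0.06],[0,0,0],0.65],
  [[0,0,0.078],[0,0,0],0.65],
  [[0,0,0.078],[0,0,0],0.65],
])

```text
clock: 22.35
position: [0.6542, 0.0042, 0.0754]
ee_rot: [-0.588, -3.081, 0.003]
ft_force: [0.1, 1.8, -0.1]
finger_gap: 0.0312
```

>>> apply_moves([
  [[0,0,0],[0,0,0],1],
  [[0,0,0],[0,0,0],1],
  [[0,0,0],[0,0,0],1],
  [[0,0,0],[0,0,0],1],
  [[0,0,0],[0,0,0],1],
])

```text
clock: 22.85
position: [0.6575, 0.0059, 0.0795]
ee_rot: [0.586, 3.084, 0.001]
ft_force: [-1.3, -0.4, 6.4]
finger_gap: 0.0138
```

>>> apply_moves([
  [[0,0,0.0004],[0,0,5],1],
  [[0,0,0.0009],[0,0,10],1],
  [[0,0,0.0013],[0,0,15],1],
  [[0,0,0.0013],[0,0,15],1],
])

```text
clock: 23.25
position: [0.6572, 0.0054, 0.0782]
ee_rot: [0.989, 2.98, 0.0]
ft_force: [-2.6, -1.0, 8.2]
finger_gap: 0.014
```

>>> apply_moves([
  [[0,0,0.0004],[0,0,5],1],
  [[0,0,0.0004],[0,0,5],1],
])

```text
clock: 23.45
position: [0.6571, 0.0053, 0.0778]
ee_rot: [1.117, 2.934, 0.0]
ft_force: [-2.8, -1.6, 7.2]
finger_gap: 0.0137
```

>>> apply_moves([
  [[0,0,0.0005],[0,0,5],1],
  [[0,0,0.0005],[0,0,5],1],
])

```text
clock: 23.65
position: [0.657, 0.0051, 0.0773]
ee_rot: [1.245, 2.883, -0.0]
ft_force: [-3.2, -2.0, 8.8]
finger_gap: 0.0139
```

>>> apply_moves([
  [[0,0,0],[0,0,0],0.5],
  [[0,0,0],[0,0,0],0.5],
  [[0,0,-0.02],[0,0,0],0.5],
  [[0,0,-0.06],[0,0,0],0.5],
  [[0,0,-0.08],[0,0,0],0.5],
])

```text
clock: 24.15
position: [0.6575, 0.006, 0.1588]
ee_rot: [1.239, 2.884, 0.002]
ft_force: [0.3, -1.2, 1.5]
finger_gap: 0.0411
```

>>> apply_moves([
  [[-0.027,-0.022,0],[0,0,8.3],0.5],
  [[-0.054,-0.044,0],[0,0,16.5],0.5],
  [[-0.08,-0.067,0],[0,0,25],0.5],
  [[-0.107,-0.089,0],[0,0,33],0.5],
  [[-0.107,-0.089,0],[0,0,41.3],0.5],
])

```text
clock: 24.65
position: [0.6647, -0.14, 0.1558]
ee_rot: [2.191, 2.248, -0.004]
ft_force: [-0.1, 0.1, -0.4]
finger_gap: 0.0435
```

>>> apply_moves([
  [[0,0,0],[0,0,0],0.5],
  [[0,0,0],[0,0,0],0.5],
])

```text
clock: 24.85
position: [0.6659, -0.1317, 0.1555]
ee_rot: [-2.171, -2.27, -0.001]
ft_force: [-0.4, -0.1, -0.0]
finger_gap: 0.0436
```

```bash
python3 -c "
from h import *
look('w13')"
```

```text
clk 24.85 pos [ 0.6659 -0.1317  0.1555] yang 2.53 z [-2.e-04  7.e-04 -1.e+00] q7 0.28 F [-0.4 -0.1 -0. ] gap 0.0436
red (array([41.57248521, 13.26997041]), 1352, array([ 0.5332, -0.0107]), array([13., 40.]), 165.5)
yellow (array([266.77969762,  14.92224622]), 926, array([ 0.6634, -0.0058]), array([15., 26.]), 145.4)
green (array([260.39489886, 216.58663149]), 1137, array([ 0.665 , -0.1298]), array([12., 47.]), 92.2)
blue (array([ 69.44211529, 217.50643163]), 2099, array([ 0.534 , -0.1362]), array([25., 44.]), 129.8)
```

>>> apply_moves([
  [[-0.001,0,0.03],[0,0,0],0.6],
  [[-0.001,0,0.06],[0,0,0],0.65],
  [[-0.001,0,0.079],[0,0,0],0.65],
  [[-0.001,0,0.079],[0,0,0],0.65],
])

```text
clock: 25.3
position: [0.664, -0.1322, 0.0736]
ee_rot: [-2.17, -2.265, 0.004]
ft_force: [-0.7, 0.4, 0.2]
finger_gap: 0.0312
```

>>> apply_moves([
  [[0,0,0],[0,0,0],1],
  [[0,0,0],[0,0,0],1],
  [[0,0,0],[0,0,0],1],
  [[0,0,0],[0,0,0],1],
  [[0,0,0],[0,0,0],1],
])

```text
clock: 25.8
position: [0.6649, -0.1341, 0.0783]
ee_rot: [-2.177, -2.263, 0.001]
ft_force: [-8.7, 1.2, 7.7]
finger_gap: 0.0137
```

>>> apply_moves([
  [[0,0,0.0004],[0,0,5],1],
  [[0,0,0.0009],[0,0,10],1],
  [[0,0,0.0013],[0,0,15],1],
  [[0,0,0.0013],[0,0,15],1],
])

```text
clock: 26.2
position: [0.6646, -0.134, 0.0769]
ee_rot: [-2.457, -1.955, 0.002]
ft_force: [-11.1, 0.8, 9.0]
finger_gap: 0.0136
```

>>> apply_moves([
  [[0,0,0.0004],[0,0,5],1],
  [[0,0,0.0004],[0,0,5],1],
])

```text
clock: 26.4
position: [0.6646, -0.1341, 0.0765]
ee_rot: [-2.54, -1.846, 0.002]
ft_force: [-9.9, 1.1, 9.5]
finger_gap: 0.0137
```

>>> apply_moves([
  [[0,0,0.0005],[0,0,5],1],
  [[0,0,0.0005],[0,0,5],1],
])

```text
clock: 26.6
position: [0.6645, -0.134, 0.076]
ee_rot: [-2.618, -1.734, 0.002]
ft_force: [-10.5, 2.0, 9.1]
finger_gap: 0.014
```

>>> apply_moves([
  [[0,0,0],[0,0,0],0.5],
  [[0,0,0],[0,0,0],0.5],
  [[0,0,-0.02],[0,0,0],0.5],
  [[0,0,-0.06],[0,0,0],0.5],
  [[0,0,-0.08],[0,0,0],0.5],
])

```text
clock: 27.1
position: [0.6671, -0.1344, 0.1584]
ee_rot: [2.614, 1.737, 0.005]
ft_force: [0.9, 0.2, 0.2]
finger_gap: 0.0414
```

>>> apply_moves([
  [[0.012,-0.038,0],[0,0,-8.5],0.5],
  [[0.025,-0.076,0],[0,0,-17],0.5],
  [[0.037,-0.114,0],[0,0,-25.5],0.5],
  [[0.05,-0.152,0],[0,0,-34],0.5],
  [[0.0625,-0.189,0],[0,0,-42.5],0.5],
])

```text
clock: 27.6
position: [0.5149, -0.0021, 0.1553]
ee_rot: [1.799, 2.574, 0.002]
ft_force: [0.9, 0.8, 0.9]
finger_gap: 0.0435
```

>>> apply_moves([
  [[0,0,0],[0,0,-8.5],0.5],
  [[0,0,0],[0,0,-17],0.5],
  [[0,0,0],[0,0,-25.5],0.5],
  [[0,0,0],[0,0,-34],0.5],
  [[0,0,0],[0,0,-42.5],0.5],
])

```text
clock: 28.1
position: [0.5162, -0.0031, 0.1553]
ee_rot: [0.745, 3.05, 0.001]
ft_force: [-0.3, -0.1, 0.4]
finger_gap: 0.0437
```

>>> apply_moves([
  [[0,0,0],[0,0,-3.3],0.5],
  [[0,0,0],[0,0,-3.3],0.5],
  [[0,0,0],[0,0,-3.3],0.5],
])

```text
clock: 28.4
position: [0.516, -0.0032, 0.155]
ee_rot: [0.67, 3.068, 0.001]
ft_force: [0.3, 0.4, 0.4]
finger_gap: 0.0435
```

```bash
python3 -c "
from h import *
look('w14')"
```

```text
clk 28.4 pos [ 0.516  -0.0032  0.155 ] yang 65.38 z [ 1.e-03  2.e-04 -1.e+00] q7 1.09 F [0.3 0.4 0.4] gap 0.0435
red (array([262.47402597, 212.76217532]), 1232, array([ 0.5119, -0.0011]), array([13., 48.]), 155.7)
```

>>> apply_moves([
  [[0,0,0.03],[0,0,0],0.6],
  [[0,0,0.06],[0,0,0],0.65],
  [[0,0,0.078],[0,0,0],0.65],
  [[0,0,0.078],[0,0,0],0.65],
])

```text
clock: 28.85
position: [0.514, -0.0032, 0.0744]
ee_rot: [-0.667, -3.066, 0.002]
ft_force: [0.4, 0.1, 0.3]
finger_gap: 0.0311
```

>>> apply_moves([
  [[0,0,0],[0,0,0],1],
  [[0,0,0],[0,0,0],1],
  [[0,0,0],[0,0,0],1],
  [[0,0,0],[0,0,0],1],
  [[0,0,0],[0,0,0],1],
])

```text
clock: 29.35
position: [0.5167, -0.0029, 0.0777]
ee_rot: [0.666, 3.068, 0.002]
ft_force: [0.6, 1.0, 6.8]
finger_gap: 0.0138
```

>>> apply_moves([
  [[0,0,0.0004],[0,0,5],1],
  [[0,0,0.0009],[0,0,10],1],
  [[0,0,0.0013],[0,0,15],1],
  [[0,0,0.0013],[0,0,15],1],
])

```text
clock: 29.75
position: [0.5165, -0.0031, 0.0763]
ee_rot: [1.066, 2.953, 0.001]
ft_force: [-1.4, 0.3, 7.2]
finger_gap: 0.0136
```

>>> apply_moves([
  [[0,0,0.0004],[0,0,5],1],
  [[0,0,0.0004],[0,0,5],1],
])

```text
clock: 29.95
position: [0.5165, -0.0032, 0.0759]
ee_rot: [1.194, 2.904, 0.001]
ft_force: [-0.9, -0.9, 6.3]
finger_gap: 0.0139
```

>>> apply_moves([
  [[0,0,0.0005],[0,0,5],1],
  [[0,0,0.0005],[0,0,5],1],
])

```text
clock: 30.15
position: [0.5164, -0.0032, 0.0755]
ee_rot: [1.319, 2.85, 0.001]
ft_force: [-1.7, -0.8, 7.9]
finger_gap: 0.0137
```

>>> apply_moves([
  [[0,0,0.0004],[0,0,5],1],
  [[0,0,0.0004],[0,0,5],1],
])

```text
clock: 30.35
position: [0.5164, -0.0032, 0.0751]
ee_rot: [1.442, 2.789, 0.001]
ft_force: [-1.9, -0.4, 8.9]
finger_gap: 0.0139
```

>>> apply_moves([
  [[0,0,0.0005],[0,0,5],1],
  [[0,0,0.0005],[0,0,5],1],
])

```text
clock: 30.55
position: [0.5164, -0.0033, 0.0749]
ee_rot: [1.562, 2.724, 0.001]
ft_force: [-3.8, -0.1, 12.1]
finger_gap: 0.0134
```

>>> apply_moves([
  [[0,0,0.0004],[0,0,4],1],
  [[0,0,0.0004],[0,0,4],1],
  [[0,0,0.0004],[0,0,4],1],
  [[0,0,0.0004],[0,0,4],1],
])

```text
clock: 30.95
position: [0.5163, -0.0033, 0.0746]
ee_rot: [1.653, 2.67, 0.002]
ft_force: [-4.7, -0.4, 14.4]
finger_gap: 0.0138
```

```bash
python3 -c "
from h import *
look();print(r.state()['ft_torque'])"
```

```text
clk 30.95 pos [ 0.5163 -0.0033  0.0746] yang 26.48 z [ 1.5e-03  3.0e-04 -1.0e+00] q7 0.45 F [-4.7 -0.4 14.4] gap 0.0138
red (array([261.61943987, 245.68423943]), 1821, array([0.5086, 0.0121]), array([13., 30.]), 116.9)
yellow (array([486.94259472, 329.8564868 ]), 871, array([0.6241, 0.0208]), array([16., 26.]), 132.3)
[-0.17978362  1.05483523  0.04052432]
```

>>> apply_moves([
  [[0,0,0],[0,0,0],0.5],
  [[0,0,0],[0,0,0],0.5],
  [[0,0,-0.02],[0,0,0],0.5],
  [[0,0,-0.06],[0,0,0],0.5],
  [[0,0,-0.08],[0,0,0],0.5],
])

```text
clock: 31.5
position: [0.5164, -0.0032, 0.1555]
ee_rot: [1.653, 2.67, 0.002]
ft_force: [0.2, 0.3, -0.6]
finger_gap: 0.0414
```

>>> apply_moves([
  [[-0.037,0.015,0],[0,0,8.5],0.5],
  [[-0.074,0.03,0],[0,0,17],0.5],
  [[-0.11,0.045,0],[0,0,25.5],0.5],
  [[-0.147,0.06,0],[0,0,34],0.5],
  [[-0.183,0.075,0],[0,0,42.5],0.5],
])

```text
clock: 32.0
position: [0.6655, -0.1344, 0.1527]
ee_rot: [-2.514, -1.884, 0.0]
ft_force: [-0.4, -0.7, 0.3]
finger_gap: 0.0436
```

>>> apply_moves([
  [[0,0,0],[0,0,7],0.5],
  [[0,0,0],[0,0,7],0.5],
  [[0,0,0],[0,0,7],0.5],
  [[0,0,0],[0,0,7],0.5],
])

```text
clock: 32.4
position: [0.6643, -0.1325, 0.1533]
ee_rot: [-2.616, -1.739, -0.001]
ft_force: [-0.2, -0.0, 0.6]
finger_gap: 0.0436
```

```bash
python3 -c "
from h import *
look('w15')"
```

```text
clk 32.4 pos [ 0.6643 -0.1325  0.1533] yang -22.78 z [ 2.e-04  7.e-04 -1.e+00] q7 -0.1 F [-0.2 -0.   0.6] gap 0.0436
red (array([ 10.88456189, 138.5605007 ]), 719, array([ 0.5394, -0.0199]), array([24., 17.]), 56.6)
yellow (array([160.92974115,  21.94981511]), 1893, array([0.6582, 0.0023]), array([13., 48.]), 133.7)
green (array([262.87277354, 214.80407125]), 1179, array([ 0.6668, -0.129 ]), array([47., 12.]), 66.3)
```

>>> apply_moves([
  [[0,0,0.03],[0,0,0.5],0.6],
  [[0,0,0.06],[0,0,0.5],0.65],
  [[0,0,0.079],[0,0,0.5],0.65],
  [[0,0,0.079],[0,0,0.5],0.65],
])

```text
clock: 32.85
position: [0.6626, -0.1323, 0.0714]
ee_rot: [-2.623, -1.723, 0.005]
ft_force: [-0.1, -0.8, -0.1]
finger_gap: 0.0312
```

>>> apply_moves([
  [[0,0,0],[0,0,0],1],
  [[0,0,0],[0,0,0],1],
  [[0,0,0],[0,0,0],1],
  [[0,0,0],[0,0,0],1],
  [[0,0,0],[0,0,0],1],
])

```text
clock: 33.35
position: [0.6647, -0.1332, 0.0757]
ee_rot: [-2.627, -1.723, -0.002]
ft_force: [-4.8, 1.5, 6.0]
finger_gap: 0.0138
```

>>> apply_moves([
  [[0,0,0.0003],[0,0,3],1],
  [[0,0,0.0003],[0,0,3],1],
  [[0,0,0.0003],[0,0,3],1],
])

```text
clock: 33.65
position: [0.6647, -0.1332, 0.0754]
ee_rot: [-2.671, -1.653, -0.002]
ft_force: [-3.8, 1.9, 7.0]
finger_gap: 0.0139
```

>>> apply_moves([
  [[0,0,0.0003],[0,0,3],1],
  [[0,0,0.0003],[0,0,3],1],
  [[0,0,0.0003],[0,0,3],1],
])

```text
clock: 33.95
position: [0.6647, -0.1333, 0.0753]
ee_rot: [2.714, 1.583, 0.002]
ft_force: [-4.7, 2.5, 7.9]
finger_gap: 0.0137
```

>>> apply_moves([
  [[0,0,0.0003],[0,0,3],1],
  [[0,0,0.0003],[0,0,3],1],
  [[0,0,0.0003],[0,0,3],1],
])

```text
clock: 34.25
position: [0.6647, -0.1333, 0.0751]
ee_rot: [-2.754, -1.511, -0.002]
ft_force: [-5.8, 2.0, 9.2]
finger_gap: 0.0138
```

```bash
python3 -c "
from h import *
look();print(r.state()['ft_torque'])"
```

```text
clk 34.25 pos [ 0.6647 -0.1333  0.0751] yang -32.48 z [ 1.e-03  6.e-04 -1.e+00] q7 -0.23 F [-5.8  2.   9.2] gap 0.0138
yellow (array([67.42015099, 16.99448316]), 3444, array([ 0.6635, -0.0052]), array([13., 44.]), 138.2)
green (array([262.24745357, 246.83223487]), 1669, array([ 0.6742, -0.1193]), array([29., 13.]), 56.8)
[ 0.38943262  1.17740709 -0.02141878]
```

>>> apply_moves([
  [[0,0,0.0002],[0,0,3],1],
  [[0,0,0.0002],[0,0,3],1],
])

```text
clock: 34.5
position: [0.6647, -0.1333, 0.0749]
ee_rot: [-2.794, -1.437, -0.002]
ft_force: [-5.5, 2.5, 9.3]
finger_gap: 0.0134
```

>>> apply_moves([
  [[0,0,0],[0,0,0],1],
])

```text
clock: 34.6
position: [0.6647, -0.1332, 0.0749]
ee_rot: [-2.793, -1.439, -0.002]
ft_force: [-6.6, 1.2, 9.1]
finger_gap: 0.014
```

>>> apply_moves([
  [[0,0,0],[0,0,0],1],
])

```text
clock: 34.7
position: [0.6647, -0.1332, 0.0749]
ee_rot: [-2.792, -1.439, -0.002]
ft_force: [-4.6, 2.3, 8.2]
finger_gap: 0.0139
```

>>> apply_moves([
  [[0,0,0],[0,0,0],1],
])

```text
clock: 34.8
position: [0.6647, -0.1332, 0.0749]
ee_rot: [-2.792, -1.439, -0.002]
ft_force: [-4.6, 1.9, 8.8]
finger_gap: 0.0136
```

>>> apply_moves([
  [[0,0,0.0003],[0,0,3],1],
  [[0,0,0.0003],[0,0,3],1],
  [[0,0,0.0003],[0,0,3],1],
])

```text
clock: 35.1
position: [0.6647, -0.1333, 0.0747]
ee_rot: [-2.829, -1.365, -0.002]
ft_force: [-6.2, 1.7, 10.6]
finger_gap: 0.0136
```

>>> apply_moves([
  [[0,0,0],[0,0,0],1],
])

```text
clock: 35.2
position: [0.6647, -0.1332, 0.0748]
ee_rot: [-2.829, -1.365, -0.002]
ft_force: [-5.6, 2.3, 9.3]
finger_gap: 0.0139
```

>>> apply_moves([
  [[0,0,0],[0,0,0],1],
])

```text
clock: 35.3
position: [0.6647, -0.1333, 0.0748]
ee_rot: [-2.829, -1.365, -0.002]
ft_force: [-6.2, 2.5, 10.9]
finger_gap: 0.0136
```

>>> apply_moves([
  [[0,0,0.0003],[0,0,3],1],
  [[0,0,0.0003],[0,0,3],1],
  [[0,0,0.0003],[0,0,3],1],
])

```text
clock: 35.6
position: [0.6648, -0.1332, 0.0746]
ee_rot: [-2.864, -1.291, -0.002]
ft_force: [-5.9, 1.7, 12.0]
finger_gap: 0.0136
```

>>> apply_moves([
  [[0,0,0],[0,0,0],1],
])

```text
clock: 35.7
position: [0.6648, -0.1333, 0.0746]
ee_rot: [-2.864, -1.291, -0.002]
ft_force: [-6.0, 1.7, 10.7]
finger_gap: 0.0137
```

>>> apply_moves([
  [[0,0,0],[0,0,0],1],
])

```text
clock: 35.8
position: [0.6648, -0.1333, 0.0746]
ee_rot: [-2.864, -1.291, -0.002]
ft_force: [-6.3, 2.4, 11.0]
finger_gap: 0.0138
```

>>> apply_moves([
  [[0,0,0.0002],[0,0,2],1],
  [[0,0,0.0002],[0,0,2],1],
  [[0,0,0.0002],[0,0,2],1],
])

```text
clock: 36.1
position: [0.6647, -0.1333, 0.0746]
ee_rot: [-2.886, -1.241, -0.002]
ft_force: [-7.8, 2.3, 12.4]
finger_gap: 0.0137
```

>>> apply_moves([
  [[0,0,0],[0,0,0],1],
])

```text
clock: 36.2
position: [0.6647, -0.1333, 0.0745]
ee_rot: [-2.886, -1.241, -0.002]
ft_force: [-7.5, 2.2, 12.8]
finger_gap: 0.0139
```

>>> apply_moves([
  [[0,0,0],[0,0,0],1],
])

```text
clock: 36.3
position: [0.6647, -0.1333, 0.0745]
ee_rot: [-2.886, -1.241, -0.002]
ft_force: [-7.5, 1.4, 12.7]
finger_gap: 0.0139
```

```bash
python3 -c "
from h import *
look();print(r.state()['ft_torque'])"
```

```text
clk 36.3 pos [ 0.6647 -0.1333  0.0745] yang -43.44 z [ 1.e-03  7.e-04 -1.e+00] q7 -0.41 F [-7.5  1.4 12.7] gap 0.0139
yellow (array([37.60697248, 59.58862385]), 2725, array([ 0.6684, -0.0085]), array([13., 31.]), 131.7)
green (array([261.78835979, 246.55202822]), 1701, array([ 0.6768, -0.1209]), array([29., 13.]), 47.3)
[0.4819453  1.70011616 0.44635339]
```

>>> apply_moves([
  [[0,0,0],[0,0,0],0.5],
  [[0,0,0],[0,0,0],0.5],
  [[0,0,-0.02],[0,0,0],0.5],
  [[0,0,-0.06],[0,0,0],0.5],
  [[0,0,-0.08],[0,0,0],0.5],
])

```text
clock: 36.85
position: [0.6656, -0.134, 0.1555]
ee_rot: [2.885, 1.239, 0.005]
ft_force: [0.2, -1.5, 0.8]
finger_gap: 0.0411
```

>>> apply_moves([
  [[0.02,-0.02,0],[0,0,-8.5],0.5],
  [[0.04,-0.04,0],[0,0,-17],0.5],
  [[0.06,-0.06,0],[0,0,-25.5],0.5],
  [[0.08,-0.08,0],[0,0,-34],0.5],
  [[0.095,-0.103,0],[0,0,-42.5],0.5],
])

```text
clock: 37.35
position: [0.6555, 0.0078, 0.1523]
ee_rot: [2.233, 2.209, 0.001]
ft_force: [0.3, 0.5, -0.5]
finger_gap: 0.0434
```

>>> apply_moves([
  [[0,0,0],[0,0,-8.5],0.5],
  [[0,0,0],[0,0,-17],0.5],
  [[0,0,0],[0,0,-25.5],0.5],
  [[0,0,0],[0,0,-34],0.5],
  [[0,0,0],[0,0,-42.5],0.5],
])

```text
clock: 37.85
position: [0.6553, 0.0063, 0.1524]
ee_rot: [1.282, 2.868, 0.0]
ft_force: [-0.3, -0.8, -0.3]
finger_gap: 0.0434
```

>>> apply_moves([
  [[0,0,0],[0,0,-1.2],0.5],
  [[0,0,0],[0,0,-1.2],0.5],
])

```text
clock: 38.05
position: [0.6553, 0.0062, 0.1523]
ee_rot: [1.265, 2.875, 0.0]
ft_force: [0.4, 0.2, 0.2]
finger_gap: 0.0436
```

```bash
python3 -c "
from h import *
look('w16')"
```

```text
clk 38.05 pos [0.6553 0.0062 0.1523] yang 42.5 z [ 4.e-04  1.e-04 -1.e+00] q7 0.74 F [0.4 0.2 0.2] gap 0.0436
red (array([94.4810789, 84.7310789]), 2484, array([0.522 , 0.0022]), array([21., 43.]), 115.5)
yellow (array([262.4714662 , 214.68305531]), 1139, array([0.6527, 0.0096]), array([12., 46.]), 132.7)
blue (array([  8.7025463, 236.9212963]), 864, array([ 0.5348, -0.1204]), array([12., 45.]), 125.8)
```

>>> apply_moves([
  [[0,0,0.03],[0,0,0],0.6],
  [[0,0,0.06],[0,0,0],0.65],
  [[0,0,0.077],[0,0,0],0.65],
  [[0,0,0.077],[0,0,0],0.65],
])

```text
clock: 38.5
position: [0.6534, 0.0065, 0.0723]
ee_rot: [-1.262, -2.873, 0.004]
ft_force: [-0.1, 0.3, 0.3]
finger_gap: 0.0313
```

>>> apply_moves([
  [[0,0,0],[0,0,0],1],
  [[0,0,0],[0,0,0],1],
  [[0,0,0],[0,0,0],1],
  [[0,0,0],[0,0,0],1],
  [[0,0,0],[0,0,0],1],
])

```text
clock: 39.0
position: [0.6559, 0.0063, 0.0765]
ee_rot: [1.26, 2.876, 0.001]
ft_force: [-1.3, 0.1, 6.7]
finger_gap: 0.0138
```

>>> apply_moves([
  [[0,0,0.0003],[0,0,3.4],1],
  [[0,0,0.0003],[0,0,3.4],1],
  [[0,0,0.0003],[0,0,3.4],1],
])

```text
clock: 39.3
position: [0.6559, 0.0062, 0.0763]
ee_rot: [1.345, 2.837, 0.002]
ft_force: [-2.0, 0.8, 6.8]
finger_gap: 0.0139
```

>>> apply_moves([
  [[0,0,0.0003],[0,0,3.4],1],
  [[0,0,0.0003],[0,0,3.4],1],
])

```text
clock: 39.5
position: [0.6559, 0.0062, 0.0761]
ee_rot: [1.431, 2.795, 0.001]
ft_force: [-2.1, -0.4, 8.4]
finger_gap: 0.0138
```

>>> apply_moves([
  [[0,0,0],[0,0,0],1],
])

```text
clock: 39.6
position: [0.6559, 0.0062, 0.0762]
ee_rot: [1.429, 2.796, 0.002]
ft_force: [-2.3, -0.7, 8.3]
finger_gap: 0.0142
```

>>> apply_moves([
  [[0,0,0.0003],[0,0,3.4],1],
  [[0,0,0.0003],[0,0,3.4],1],
])

```text
clock: 39.8
position: [0.6558, 0.0062, 0.076]
ee_rot: [1.513, 2.751, 0.002]
ft_force: [-3.5, -0.3, 9.4]
finger_gap: 0.0141
```

>>> apply_moves([
  [[0,0,0],[0,0,0],1],
])

```text
clock: 39.9
position: [0.6558, 0.0062, 0.076]
ee_rot: [1.511, 2.753, 0.002]
ft_force: [-4.6, -0.7, 9.2]
finger_gap: 0.0134
```

>>> apply_moves([
  [[0,0,0.0003],[0,0,3.4],1],
  [[0,0,0.0003],[0,0,3.4],1],
])

```text
clock: 40.1
position: [0.6558, 0.0061, 0.0758]
ee_rot: [1.594, 2.705, 0.002]
ft_force: [-4.1, -1.8, 10.3]
finger_gap: 0.0137
```

>>> apply_moves([
  [[0,0,0],[0,0,0],1],
])

```text
clock: 40.2
position: [0.6558, 0.0062, 0.0758]
ee_rot: [1.592, 2.707, 0.002]
ft_force: [-4.0, -0.2, 10.4]
finger_gap: 0.0137
```

>>> apply_moves([
  [[0,0,0],[0,0,0],1],
])

```text
clock: 40.3
position: [0.6558, 0.0062, 0.0758]
ee_rot: [1.592, 2.707, 0.002]
ft_force: [-3.7, -1.6, 9.5]
finger_gap: 0.0135
```

```bash
python3 -c "
from h import *
look();print(r.state()['ft_torque'])"
```

```text
clk 40.3 pos [0.6558 0.0062 0.0758] yang 29.09 z [ 1.9e-03  2.0e-04 -1.0e+00] q7 0.54 F [-3.7 -1.6  9.5] gap 0.0135
red (array([  7.10179641, 149.26122754]), 1336, array([0.5372, 0.0078]), array([ 8., 40.]), 110.2)
yellow (array([261.84479495, 247.90599369]), 1585, array([0.6483, 0.0199]), array([13., 30.]), 119.4)
[-0.16923318  0.89536312  0.14087595]
```

>>> apply_moves([
  [[0,0,0],[0,0,0],1],
])

```text
clock: 40.45
position: [0.6558, 0.0062, 0.0758]
ee_rot: [1.592, 2.707, 0.002]
ft_force: [-5.4, -1.2, 10.9]
finger_gap: 0.0137
```

```bash
python3 -c "
from h import *
for i in range(5):
    r.snapshot('wrist');s=r.state();print(s['clock'],s['ft_force'][2].round(2),s['ft_torque'].round(3))"
```

```text
40.5 10.24 [-0.148  0.887  0.128]
40.55 9.79 [-0.115  0.923  0.155]
40.6 9.68 [-0.128  0.867  0.182]
40.65 10.66 [-0.149  0.878  0.225]
40.7 10.27 [-0.112  0.914  0.214]
```

>>> apply_moves([
  [[0,0,0.0002],[0,0,2],1],
  [[0,0,0.0002],[0,0,2],1],
  [[0,0,0.0002],[0,0,2],1],
])

```text
clock: 41.0
position: [0.6558, 0.0062, 0.0757]
ee_rot: [1.638, 2.679, 0.002]
ft_force: [-4.6, -1.5, 11.6]
finger_gap: 0.0144
```

```bash
cat >> h.py <<'E'
def feel(n=6):
    a=[]
    for i in range(n):
        r.snapshot('wrist');s=r.state();a.append(np.r_[s['ft_force'],s['ft_torque'][2],s['position'][2]*1000])
    M=R.from_rotvec(s["ee_rot"]).as_matrix();print(s['clock'],np.mean(a,0).round(2),'yang',np.degrees(np.arctan2(M[1,1],M[0,1])).round(2))
E
python3 -c "
from h import *
feel()"
```

```text
41.3 [-4.78 -0.88 11.86  0.53 75.75] yang 27.13
```

>>> apply_moves([
  [[0,0,0.0001],[0,0,1.5],1],
  [[0,0,0.0001],[0,0,1.5],1],
  [[0,0,0.0001],[0,0,1.5],1],
])

```text
clock: 41.6
position: [0.6557, 0.0062, 0.0757]
ee_rot: [1.674, 2.657, 0.002]
ft_force: [-5.2, -0.9, 12.0]
finger_gap: 0.0136
```

```bash
python3 -c "
from h import *
feel()"
```

```text
41.9 [-4.84 -0.43 12.32  0.13 75.64] yang 25.58
```

>>> apply_moves([
  [[0,0,0],[0,0,0],0.5],
  [[0,0,0],[0,0,0],0.5],
  [[0,0,-0.02],[0,0,0],0.5],
  [[0,0,-0.06],[0,0,0],0.5],
  [[0,0,-0.08],[0,0,0],0.5],
])

```text
clock: 42.4
position: [0.6561, 0.0063, 0.1566]
ee_rot: [1.673, 2.656, 0.003]
ft_force: [-0.2, 0.5, -0.2]
finger_gap: 0.0411
```

>>> apply_moves([
  [[-0.015,-0.036,0],[0,0,-3],0.5],
  [[-0.031,-0.072,0],[0,0,-6],0.5],
  [[-0.047,-0.109,0],[0,0,-9],0.5],
  [[-0.063,-0.145,0],[0,0,-12.6],0.5],
  [[-0.078,-0.181,0],[0,0,-12.6],0.5],
])

```text
clock: 42.9
position: [0.5245, -0.1433, 0.1537]
ee_rot: [1.369, 2.827, 0.0]
ft_force: [1.5, -0.2, -0.2]
finger_gap: 0.0435
```

>>> apply_moves([
  [[0,0,0],[0,0,0],0.5],
  [[0,0,0],[0,0,0],0.5],
  [[0,0,0],[0,0,0],0.5],
])

```text
clock: 43.2
position: [0.5263, -0.1411, 0.1537]
ee_rot: [1.37, 2.827, 0.001]
ft_force: [-0.1, 0.4, 0.4]
finger_gap: 0.0433
```

```bash
python3 -c "
from h import *
look('w17')"
```

```text
clk 43.2 pos [ 0.5263 -0.1411  0.1537] yang 38.27 z [ 4.e-04  4.e-04 -1.e+00] q7 0.91 F [-0.1  0.4  0.4] gap 0.0433
red (array([385.63942103,  38.47807578]), 2349, array([ 0.5132, -0.0078]), array([17., 45.]), 114.0)
yellow (array([509.33333333, 184.38461538]), 39, array([ 0.6391, -0.0201]), array([3., 8.]), 135.6)
blue (array([259.49748744, 213.17336683]), 1194, array([ 0.522 , -0.1383]), array([13., 47.]), 128.1)
```

>>> apply_moves([
  [[0,-0.001,0.03],[0,0,0],0.6],
  [[0,-0.001,0.06],[0,0,0],0.65],
  [[0,-0.001,0.078],[0,0,0],0.65],
  [[0,-0.001,0.078],[0,0,0],0.65],
])

```text
clock: 43.65
position: [0.5236, -0.1414, 0.073]
ee_rot: [-1.368, -2.823, 0.003]
ft_force: [-0.9, -0.0, 0.7]
finger_gap: 0.0311
```

>>> apply_moves([
  [[0,0,0],[0,0,0],1],
  [[0,0,0],[0,0,0],1],
  [[0,0,0],[0,0,0],1],
  [[0,0,0],[0,0,0],1],
  [[0,0,0],[0,0,0],1],
])

```text
clock: 44.15
position: [0.5255, -0.143, 0.0768]
ee_rot: [1.372, 2.824, 0.001]
ft_force: [-1.8, -0.2, 6.5]
finger_gap: 0.0135
```

>>> apply_moves([
  [[0,0,0.0003],[0,0,3.4],1],
  [[0,0,0.0003],[0,0,3.4],1],
  [[0,0,0.0003],[0,0,3.4],1],
  [[0,0,0.0003],[0,0,3.4],1],
  [[0,0,0.0003],[0,0,3.4],1],
])

```text
clock: 44.65
position: [0.5255, -0.143, 0.0765]
ee_rot: [1.455, 2.782, 0.001]
ft_force: [-1.4, -0.0, 7.0]
finger_gap: 0.0138
```

```bash
python3 -c "
from h import *
feel(4)"
```

```text
44.85 [-1.66  0.36  6.57 -0.14 76.5 ] yang 34.78
```

>>> apply_moves([
  [[0,0,0.0003],[0,0,3.4],1],
  [[0,0,0.0003],[0,0,3.4],1],
  [[0,0,0.0003],[0,0,3.4],1],
])

```text
clock: 45.15
position: [0.5255, -0.143, 0.0763]
ee_rot: [1.537, 2.738, 0.001]
ft_force: [-2.4, 0.4, 8.8]
finger_gap: 0.0136
```

```bash
python3 -c "
from h import *
feel(4)"
```

```text
45.35 [-2.18  0.    8.32 -0.1  76.27] yang 31.38
```

>>> apply_moves([
  [[0,0,0.0003],[0,0,3.4],1],
  [[0,0,0.0003],[0,0,3.4],1],
  [[0,0,0.0003],[0,0,3.4],1],
])

```text
clock: 45.65
position: [0.5255, -0.1431, 0.0761]
ee_rot: [1.618, 2.691, 0.001]
ft_force: [-2.5, 0.4, 8.9]
finger_gap: 0.0137
```

```bash
python3 -c "
from h import *
feel(4)"
```

```text
45.85 [-2.94  0.24  9.08 -0.09 76.09] yang 27.98
```

>>> apply_moves([
  [[0,0,0.0003],[0,0,3.4],1],
  [[0,0,0.0003],[0,0,3.4],1],
  [[0,0,0.0003],[0,0,3.4],1],
])

```text
clock: 46.15
position: [0.5254, -0.1431, 0.0759]
ee_rot: [1.697, 2.642, 0.001]
ft_force: [-4.3, 0.1, 11.1]
finger_gap: 0.0135
```

```bash
python3 -c "
from h import *
feel(5)"
```

```text
46.4 [-4.130e+00  4.600e-01  1.092e+01  3.000e-02  7.590e+01] yang 24.59
```

>>> apply_moves([
  [[0,0,0.0002],[0,0,2],1],
  [[0,0,0.0002],[0,0,2],1],
  [[0,0,0.0002],[0,0,2],1],
])

```text
clock: 46.7
position: [0.5254, -0.1431, 0.0758]
ee_rot: [1.743, 2.612, 0.001]
ft_force: [-4.7, 0.3, 12.7]
finger_gap: 0.0138
```

```bash
python3 -c "
from h import *
feel(6)"
```

```text
47.0 [-4.65  0.14 12.4   0.12 75.8 ] yang 22.59
```

>>> apply_moves([
  [[0,0,0],[0,0,0],0.5],
  [[0,0,0],[0,0,0],0.5],
  [[0,0,0],[0,0,0],0.4],
  [[0,0,-0.02],[0,0,0],0.4],
  [[0,0,-0.06],[0,0,0],0.4],
])

```text
clock: 47.5
position: [0.5229, -0.1423, 0.1323]
ee_rot: [-1.74, -2.61, 0.005]
ft_force: [0.4, 1.0, -0.3]
finger_gap: 0.046
```

>>> apply_moves([
  [[0,0,-0.04],[0,0,0],0.4],
  [[0,0,-0.08],[0,0,0],0.4],
  [[0,0,-0.12],[0,0,0],0.4],
  [[0,0,-0.12],[0,0,0],0.4],
  [[0,0,-0.12],[0,0,0],0.4],
])

```text
clock: 48.0
position: [0.5252, -0.1428, 0.2547]
ee_rot: [1.742, 2.613, 0.001]
ft_force: [-0.3, 0.4, -1.3]
finger_gap: 0.0521
```

```bash
python3 -c "
from h import *
look(z=.1)
d=r.snapshot('side');a=d['frame'][180:300,200:400];cv2.imwrite('pics/s9.png',cv2.resize(a,None,fx=4,fy=4,interpolation=cv2.INTER_CUBIC)[:,:,::-1])"
```

```text
clk 48.0 pos [ 0.5252 -0.1428  0.2547] yang 22.61 z [ 1.5e-03  1.0e-04 -1.0e+00] q7 0.63 F [-0.3  0.4 -1.3] gap 0.0521
red (array([311.73367876,  36.71709845]), 965, array([ 0.5152, -0.004 ]), array([15., 46.]), 115.7)
yellow (array([450.18507752,  90.18410853]), 1032, array([0.6516, 0.0044]), array([22., 44.]), 116.4)
green (array([388.31918506, 223.09677419]), 589, array([ 0.6622, -0.1321]), array([46., 19.]), 48.3)
blue (array([261.96075085, 180.49317406]), 586, array([ 0.5246, -0.1406]), array([12., 46.]), 112.9)
```

View pics/s9.png

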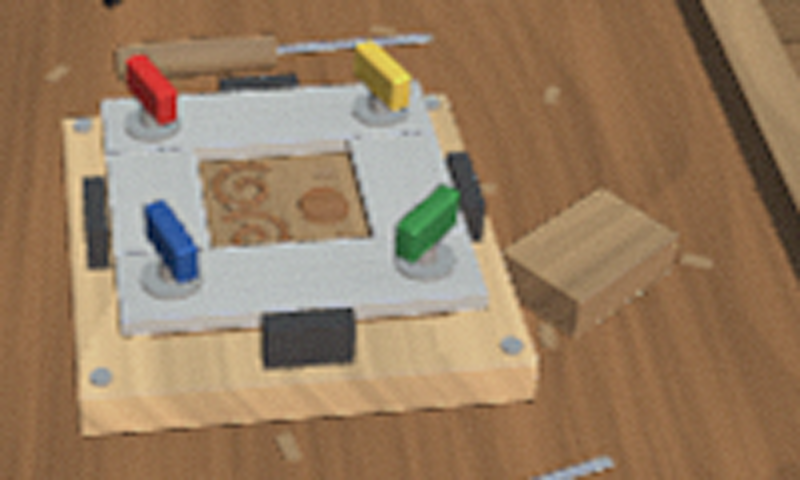

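The crop shows the frame flat and down on the panel, with washers on it at red (150,120), yellow (382,105), green (425,255) and blue (170,275). The chisel and offcut look undisturbed, and the gripper is clear.

```bash
python3 -c "
from h import *
print(r.hand_in(), r.state()['clock'])"
```

```text
the job is handed in; nothing more can be done
the job is handed in; nothing more can be done
```

I tightened all four screws in three rounds and handed the job in at about 48 s; the hand-in gave no verdict. How far each screw is past seating is estimated from feel only.

- **First round:** I went red (half), green, red, yellow, blue, bringing each to about 0.91 rad. I split red's turn to keep the frame level.
- **Second round:** I went blue, yellow, green, red, taking each to about 1.35 rad. None had seated by then.
- **Third round:** I went red (straight on from its second-round turn), green, yellow, blue, in small steps until the upward push had grown enough to call it snug.

| Screw | Total turn (rad) | Push above free-turning level (N) | Estimated past seating (rad) |
|---|---|---|---|
| Red | 1.59 | about 6.5 | 0.17 |
| Green | 1.71 | about 5 | 0.13–0.19 |
| Yellow | 1.65 | about 4 | 0.10–0.18 |
| Blue | 1.63 | about 4.4 | 0.11–0.15 |

- **Last checks:** the side picture shows the frame flat on the panel with all four washers on it. The chisel and offcut look unmoved, and the gripper was clear at 0.25 m.
- **What disagreed:** only red showed a sharp seating point.
    - On green, yellow and blue the push grew gradually, at 1.5–4.7 N per 0.1 rad against the stated 4. The hand also kept sinking a little after seating.
    - Reading that gradual rise as seating would put green (over 0.3 rad) and possibly yellow (0.24 rad) at or past the too-tight limit. I judged that unlikely, because the push also rises a little in free turning, green showed almost no screw torque at 1.53 rad, and my estimated seating angles differ by only about 0.12 rad.

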